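# Put the socket away and latch the sealed box

### The arm

A 7-joint arm with a two-finger parallel gripper is mounted at the origin on the work surface. World frame = base frame: x ahead of the robot, y to its left, z up, the work surface at z = 0. Lengths are in m, angles in degrees, forces in N, time in s.
With the tool pointing down it reaches from about 0.425 to 0.975 m from the base axis. Payload 16.7 kg.
Tool frame: the origin (TCP) lies on the front face of the gripper's body, between the roots of the fingers; the fingertips stand tip_reach ahead of it and the grasp point (between the pads) lies 54 mm ahead of it (tip_reach is the distance from the TCP to the fingertips, in m); z points along the fingers, y is the line along which they close (so a half turn about z gives the same grasp; the last joint's range is limited). The gripper opens to 85 mm and grips with 20 to 120 N. Pads are 22 mm wide; open, the fingers measure 114 mm over their backs; the gripper's body (76 mm by 85 mm) begins 54 mm behind the grasp point. The pads swing forward as they close: fully open they stand 13 mm farther back than shut.
Start: joints at [61.736, 24.414, 4.234, 92.017, -1.954, 63.644, -3.845], TCP at [0.227, -0.635, 0.304] pointing down, gripper open.
Joint ranges: [-163.25, 163.25], [-28.42, 122.38], [-70.27, 78.77], [12.13, 141.07], [-58.53, 238.53], [9.26, 117.41], [-156.51, 156.51]. Speed limits (degrees/s): [108.29, 108.29, 136.94, 136.94, 172.46, 172.46, 172.46].

### API

Orientations are given as [roll, pitch, yaw] about the fixed x, y, z axes, in that order (R = Rz(yaw) Ry(pitch) Rx(roll)).
In Python, from rig import * gives the robot as it stands.
- The arm moves only by the tool arm_command, never from a script. Its argument "commands" is a list of rows, each a list of 6 numbers: the shift along the world's x, y, z in mm, then the turn, a rotation vector about the world's x, y, z in rad. In form: [[dx, dy, dz, rx, ry, rz], ...]. A call has 1 to 5 rows; each row shifts and turns the commanded pose from where the row before left it; what a row does not reach is not made up. A row lasts 1/8 s, in which the tool goes at most 62.5 mm and 10.7 degrees, less where a joint would pass 70% of its speed; a pose out of reach is approached as far as the arm can. A call is refused whole if a number of a shift passes 62.5 or a number of a turn 0.188, either way. A call with a gripper value outside its range is refused whole. "grip" is the opening, from 0 (shut) to 1 (fully open), set as the call begins (left out, the last holds). The fingers move at their own pace and stop on an object; "squeeze" is the grip in N (left out, the last holds). Time passes only in rows, so rows that do not move let the fingers close. It gives the time, the measured TCP pose, the force, the opening and the grip force at its end, in the units of the state.
- get_obs(): the state, without advancing time (a new reading comes with each control period).
- get_image(name): name is "scene" or "top"; returns a dict with "pixels" (384x512x3 uint8, red, green, blue), "fx", "fy", "cx", "cy" (pixels), "world_to_cam" (4x4, takes a point from world to camera coordinates). Camera axes: x right, y down, z forward; pixel columns grow to the right and rows downward; lengths in m; the calibration is good to about 2 mm. A picture is of the moment at which its call begins. There is no depth.
- finish_job(): hands the job in; it is judged then, once.
The state is a dict: "time_s": time; "qpos": joint angles; "qd": joint speeds; "joint_torque": joint torques, N m; "ee_pos": TCP position; "tcp_rot": TCP orientation; "wrist_force": force on the tool from outside, world axes, zero at the start; "wrist_torque": the same for the moment, N m; "finger_gap": finger opening in m; "grasp_force": force on a finger pad.
Only numpy, scipy, OpenCV 4.12 (cv2) and the standard library are available. Lean on these libraries where they do the work, as an engineer would, in place of code of your own. Each camera call takes 0.05 s, during which the arm holds its last target. There are 200 camera calls.

### The job

Stand the chrome socket upright inside the grey metal box, then swing the box's lid down and press it against its rubber seal until the spring catch at the front snaps over the lid's lip and the lid stays shut by itself. Work by feel: the height at which it catches is not known exactly and the lid bends if pushed with more than 25 N. Leave the wing nuts, the can, the bin and the screwdriver where they are.

Things in the scene. Friction and masses are not known exactly. Their poses are not given: they have to be found in the camera images.
- socket_center (a point): Centre (half-way up) of the chrome socket: a plain bright steel tube standing upright on the bench, 28 outside diameter, 50 tall, open bore 17, about 0.08 to 0.15 kg; z is its long axis.
- box: The grey metal box, screwed down: 160 along its x, 200 along its y, walls 62 tall and 4 thick, floor 4 thick. Origin: centre of its underside, on the bench; z up, -x is the front (towards the robot); the lid hinges along the back (+x).
- seal (a point): Nominal middle of the top of the front seal, a black rubber bar 8 thick and 184 long just inside the front wall: 71 in front of the box's origin, 79 above the bench. Bar and catch are mounted together in slotted holes: both sit up to 8 higher or lower than nominal, not known beforehand. The bar gives about 2 N per mm and bottoms out hard when squeezed 6.5.
- lid_hinge (a point): Middle of the lid's hinge line, fixed to the box, 80 behind the box's origin (+x of the box) and 74 above the bench. The hinge line runs along the box's y; axes as the box's.
- lid (a joint): Lid angle in rad: 0 = level, positive = open, 1.57 = upright. It starts propped open at 1.35 to 1.52; most 1.6. A flat grey plate 162 deep, 208 wide, 8 thick; its inner face lies in the plane of the hinge line, its outer face (the top once shut) 8 off it. Stiff sprung hinge: it stays open, and let go before it is caught it springs up to 0.15 or more. Over 25 N of push bends it.
- lid_edge (a point): Middle of the lid's free edge, on the outer face. A steel lip, 42 wide, sticks out 9 beyond it and goes under the catch. To catch, the lid is squeezed about 5 mm into the seal while the lip forces the catch aside: 10 to 14 N at this edge, more in proportion nearer the hinge. It catches at a lid angle between -0.055 and 0.055, to be felt; 1.5 mm further is a hard stop.
- catch (a joint): How far the steel spring catch, outside the middle of the box's front, is pushed forward off the box, in m: 0 = home (also before the lid comes down), about 0.006 as the lip passes, 0 again when snapped over the lip. The catch is 36 wide; its nose reaches 89 to 105 above the bench and lies 85 to 105 in front of the box's origin.
- can: Bystander: the open steel coffee can full of hex bolts, 100 across, 85 tall; origin at the centre of its underside.
- bin: Bystander: the blue open plastic parts bin, 120 x 100, 70 tall; origin at the centre of its underside.
- screwdriver: Bystander: the red-handled screwdriver, about 200 long, lying flat along its x; origin under its middle.
- wing_a: Bystander: a brass wing nut, 30 across the wings, 16 tall, standing on the bench; origin at the centre of its underside.
- wing_b: Bystander: a brass wing nut, 30 across the wings, 16 tall, standing on the bench; origin at the centre of its underside.
- wing_c: Bystander: a brass wing nut, 30 across the wings, 16 tall, standing on the bench; origin at the centre of its underside.

How it is judged (in metres and radians):
On the way:
1. the socket stands upright on the floor of the open box, let go (x of socket_center in the frame of box between -0.074 and 0.074 m and y of socket_center in the frame of box between -0.094 and 0.094 m and z of socket_center in the frame of box below 0.038 m and angle between socket_center's own z axis and vertical below 0.25 rad and value of joint lid above 0.5 rad and contact force between the fingers and socket below 0.1 N and linear speed of socket below 0.05 m/s), for 0.2 s.
At the end, for the whole second after the job is handed in: The socket stands upright (within 0.25 rad) and still on the floor of the box, and the lid is down (below 0.08 rad) and held by the catch, which is back home over the lip (within 2 mm), with nothing pushing on it (x of socket_center in the frame of box between -0.074 and 0.074 m and y of socket_center in the frame of box between -0.094 and 0.094 m and z of socket_center in the frame of box below 0.038 m and angle between socket_center's own z axis and vertical below 0.25 rad and linear speed of socket below 0.03 m/s and value of joint lid below 0.08 rad and value of joint catch below 0.002 m); the robot touches nothing.
It fails at once if the lid is pushed with more than 25 N (contact force between any of the fingers, the arm and lid above 25 N).
It fails at once if a bystander is moved more than 30 mm (distance of any of can, bin, screwdriver, wing_a, wing_b, wing_c from where it was at the start of the episode above 0.03 m).
It also fails if it takes over 61 s, if anything falls off the work surface, if the arm or the gripper's body presses on something with over 40 N, if the wrist force passes 120 N, or if a joint passes its speed limit or range.

## Working session

There is one attempt and no reset: what is moved stays moved. The work goes in short steps, Python scripts to look and compute and a tool call to move; the robot and the scene stay as the last step left them, time stands still between calls to the robot, and variables do not carry over. Pictures are saved under pics/ and viewed, at most 10 in all, crops included, and the job is handed in when it is done.

Besides the shell and the picture viewer there is one more tool, called as a command line: name --pt "numbers of a row" for each row, then --argument value for the rest. arm_command: Moves the arm, as the interface text tells. Its arguments: {"type":"object","properties":{"commands":{"type":"array"},"grip":{"type":"number"},"squeeze":{"type":"number"}},"required":["commands"]}

```bash
mkdir -p pics; ls; python3 - <<'E'
from rig import *
import cv2
print(get_obs())
for n in("scene","top"):
    i=get_image(n); cv2.imwrite(f"pics/{n}0.png",i["pixels"][:,:,::-1]); print(n,i["fx"],i["fy"],i["cx"],i["cy"],i["world_to_cam"].round(4).tolist() if hasattr(i["world_to_cam"],"round") else i["world_to_cam"])
E
```

```text
pics
{'time_s': 0.0, 'qpos': array([61.73617244, 24.44849394,  4.23028712, 92.04982353, -1.95345254,
       63.6432075 , -3.84438887]), 'qd': array([ 0.00919592, -0.17551122, -0.02694702,  0.07106876, -0.02472606,
        0.07467936, -0.03477086]), 'joint_torque': array([-1.52545003e-04, -9.49834228e+01,  3.76104891e+00, -4.63505316e+01,
        1.91742287e-02,  1.02232004e-02, -1.31560873e-04]), 'ee_pos': array([ 0.22740929, -0.63522638,  0.30324208]), 'tcp_rot': array([-1.79930765e+02,  4.87903841e-03,  1.96976266e+01]), 'wrist_force': array([ 0.81758151, -1.02945491,  0.81703655]), 'wrist_torque': array([ 0.01021822, -0.02100651, -0.03499623]), 'grasp_force': 0.0, 'finger_gap': 0.08514675175501836}
scene 360.70482631685474 360.70482631685474 262.001164743945 193.87806197284664 [[-0.8206, 0.5711, -0.021, 0.437], [0.3208, 0.4299, -0.8439, -0.1245], [-0.473, -0.6993, -0.536, 1.278], [0.0, 0.0, 0.0, 1.0]]
top 369.24090456446265 369.24090456446265 256.8301183475747 197.02833308296763 [[-0.0049, -0.9998, 0.0218, -0.0129], [-0.9978, 0.0034, -0.0662, 0.5429], [0.0661, -0.022, -0.9976, 1.0561], [0.0, 0.0, 0.0, 1.0]]
```

View pics/scene0.png

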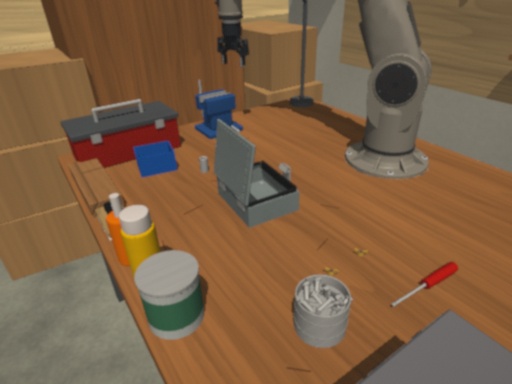

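View pics/top0.png

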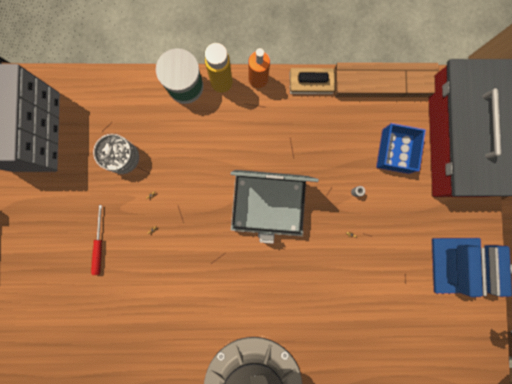

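The scene view shows the box near (258,190) with its lid open. In the top view the socket is at (360,191), the box at about (270,205), its catch at (267,238), and wing nuts at (152,195), (153,230) and (351,235).

```bash
python3 - <<'E'
import cv2
t=cv2.imread("pics/top0.png")[160:250,220:380]; cv2.imwrite("pics/topc.png",cv2.resize(t,None,fx=5,fy=5,interpolation=cv2.INTER_CUBIC))
E
cat > h.py <<'E'
import numpy as np
from rig import *
import cv2
W={'scene':(360.70482631685474,262.001164743945,193.87806197284664,[[-0.8206,0.5711,-0.021,0.437],[0.3208,0.4299,-0.8439,-0.1245],[-0.473,-0.6993,-0.536,1.278]]),
'top':(369.24090456446265,256.8301183475747,197.02833308296763,[[-0.0049,-0.9998,0.0218,-0.0129],[-0.9978,0.0034,-0.0662,0.5429],[0.0661,-0.022,-0.9976,1.0561]])}
def px2w(u,v,z,c='top'):
    f,cx,cy,M=W[c];M=np.array(M);R,t=M[:,:3],M[:,3]
    o=-R.T@t; d=R.T@np.array([(u-cx)/f,(v-cy)/f,1]); return o+d*(z-o[2])/d[2]
def w2px(p,c='top'):
    f,cx,cy,M=W[c];M=np.array(M);q=M[:,:3]@np.array(p)+M[:,3]; return np.array([cx+f*q[0]/q[2],cy+f*q[1]/q[2]])
E
```

```text
(no output)
```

View pics/topc.png

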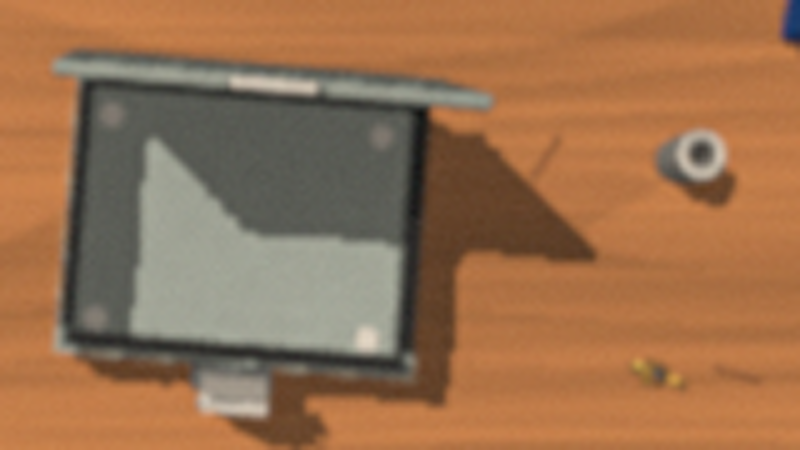

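The crop shows the socket top ring at (360,191), the front wall corners at (232.4,229) and (302.4,234.4), the catch nose at (267,241), and the lid's free edge running from (231,172.5) to (318,180).

```bash
python3 - <<'E'
from h import *
s=px2w(360,191,.05);print("socket",s)
a=px2w(232.4,229.2,.062);b=px2w(302.4,234.6,.062);print(a,b,np.linalg.norm(a-b))
yv=(a-b)/np.linalg.norm(a-b); yaw=np.arctan2(-yv[0],yv[1]);print("yaw",np.degrees(yaw))
xv=np.array([np.cos(yaw),np.sin(yaw),0]); o=(a+b)/2+.08*xv;o[2]=0
print("box",o)
print("catch",(px2w(267,240,.1)-o)@np.c_[xv,yv])
for u,v in((231,172.5),(318,180.5)): print("lid",[ (px2w(u,v,z)-o)@np.c_[xv,yv] for z in(.232,)])
for th in(1.35,1.43,1.52):
  for lx,lz in((.162,0),(.162,.008)):
    p=o+xv*(.08-lx*np.cos(th)+lz*np.sin(th))+[0,0,.074+lx*np.sin(th)+lz*np.cos(th)]
    print(th,lz,w2px(p+.104*yv),w2px(p-.104*yv),w2px(p+.104*yv,'scene'),w2px(p-.104*yv,'scene'))
for x,y in((-.08,.1),(-.08,-.1),(.08,.1),(.08,-.1)):print(x,y,w2px(o+x*xv+y*yv+[0,0,.062]),w2px(o+x*xv+y*yv+[0,0,.0],'scene'))
print("wing",px2w(351.2,234.7,.01), "scene sock",w2px(s,'scene'))
E
```

```text
socket [ 0.55689319 -0.30794042  0.05      ]
[0.45085181 0.05395333 0.062     ] [ 0.43485909 -0.14033884  0.062     ] 0.19494926016448105
yaw -4.705565907011924
box [ 0.52258581 -0.04975558  0.        ]
catch [-0.10063341  0.00158449]
lid [array([0.05533378, 0.10428338])]
lid [array([ 0.05282428, -0.10029451])]
1.35 0 [230.73224041 177.09276275] [319.34750857 184.13913721] [257.13101365 145.23437739] [220.19811212 118.54038111]
1.35 0.008 [230.97005929 173.68219857] [319.70950093 180.75207639] [254.20003828 145.31118814] [217.56307123 118.49349492]
1.43 0 [231.13176728 171.54976505] [319.8954353  178.63010135] [252.33830961 145.56912078] [215.90142316 118.64805772]
1.43 0.008 [231.38730614 168.11563773] [320.21001662 175.21442577] [249.32767479 145.90825227] [213.21368377 118.82904683]
1.52 0 [231.61327927 165.29931256] [320.41707618 172.407862  ] [246.81498022 146.45501075] [210.98574512 119.21204691]
1.52 0.008 [231.88572506 161.87968869] [320.67449529 169.00072048] [243.74244042 147.09267201] [208.26321123 119.65262286]
-0.08 0.1 [231.48144495 229.12899921] [296.87365068 209.5271392 ]
-0.08 -0.1 [303.3032108  234.67282337] [261.61340061 179.57756449]
0.08 0.1 [236.15570631 171.93947804] [247.24125123 227.72814669]
0.08 -0.1 [307.21254277 177.60744361] [216.47216593 193.56334324]
wing [ 0.43188474 -0.29116926  0.01      ] scene sock [202.96920142 157.77339478]
```

arm_command --pt "41 41 -6 0 0 -0.085" --pt "41 41 -6 0 0 -0.085" --pt "41 41 -6 0 0 -0.085" --pt "41 41 -6 0 0 -0.085" --pt "41 41 -6 0 0 -0.085" --grip 1 --squeeze 30

```text
time_s: 0.72
ee_pos: [0.4335, -0.4289, 0.2736]
tcp_rot: [-180.0, 0.0, -4.8]
wrist_force: [0.6, -0.4, 0.5]
finger_gap: 0.0854
grasp_force: 0.0
```

arm_command --pt "41 41 -6 0 0 0" --pt "41 41 -6 0 0 0" --pt "41 41 -6 0 0 0" --pt "0 0 0 0 0 0"

```text
time_s: 1.23
ee_pos: [0.5585, -0.3025, 0.2548]
tcp_rot: [-179.9, 0.0, -4.2]
wrist_force: [-0.2, 0.1, 0.8]
finger_gap: 0.0856
grasp_force: 0.0
```

```bash
python3 - <<'E'
import rig; print([n for n in dir(rig) if n[0]!='_'])
from h import *
o=get_obs();print(o)
ims=[]
for c,(u,v) in(("top",(360,191)),("scene",(203,158))):
    p=get_image(c)["pixels"][v-40:v+40,u-50:u+50,::-1]; ims.append(cv2.resize(p,None,fx=4,fy=4,interpolation=cv2.INTER_CUBIC))
cv2.imwrite("pics/p1.png",np.hstack(ims))
E
```

```text
['Unreachable', 'finish_job', 'get_image', 'get_obs', 'tip_reach']
{'time_s': 1.225, 'qpos': array([ 2.30001121e+01,  2.33759366e+01, -4.02755819e-01,  9.99403953e+01,
        4.51563796e-02,  5.67460474e+01, -7.16364135e+01]), 'qd': array([ 3.25575097, -1.04785883,  3.72107201,  1.17362553,  0.78972705,
        0.44995495,  2.4879756 ]), 'joint_torque': array([ -4.35069948, -89.19826269,  -1.03123091, -44.33071733,
        -0.29700578,  -0.22007348,  -1.34712517]), 'ee_pos': array([ 0.55851941, -0.30254952,  0.25483435]), 'tcp_rot': array([-1.79864683e+02,  2.02001479e-02, -4.24193439e+00]), 'wrist_force': array([-0.18200774,  0.0680701 ,  0.83488162]), 'wrist_torque': array([-0.0148607 , -0.01441359,  0.06651541]), 'grasp_force': 0.0, 'finger_gap': 0.08558014215435511}
```

View pics/p1.png

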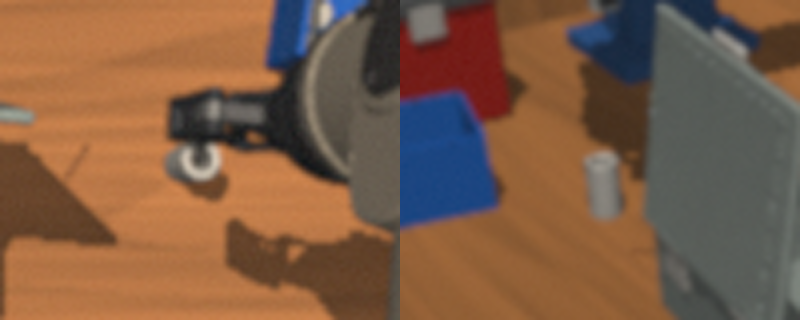

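The socket top in the scene crop is at image pixel (203.5,157.5), which matches the prediction of (203,157.8). The position holds, so I'll descend.

```bash
python3 -c "
import rig;print(rig.tip_reach if not callable(rig.tip_reach) else rig.tip_reach());print(rig.get_obs()['ee_pos'])"
```

```text
0.0726
[ 0.555473   -0.30710799  0.25538295]
```

arm_command --pt "-1 -5 -40 0 0 0" --pt "0 0 -40 0 0 0" --pt "0 0 -40 0 0 0" --pt "0 0 -20 0 0 0" --pt "0 0 0 0 0 0"

```text
time_s: 1.95
ee_pos: [0.5535, -0.3131, 0.1152]
tcp_rot: [-180.0, 0.1, -4.7]
wrist_force: [1.0, -0.6, 0.4]
finger_gap: 0.0857
grasp_force: 0.0
```

arm_command --pt "3 5 -13 0 0 0" --pt "0 0 -12 0 0 0" --pt "0 0 0 0 0 0"

```text
time_s: 2.33
ee_pos: [0.5572, -0.3072, 0.0902]
tcp_rot: [-180.0, 0.1, -4.6]
wrist_force: [0.1, -0.2, 0.7]
finger_gap: 0.0855
grasp_force: 0.0
```

arm_command --pt "0 0 0 0 0 0" --pt "0 0 0 0 0 0" --pt "0 0 0 0 0 0" --pt "0 0 0 0 0 0" --pt "0 0 0 0 0 0" --grip 0 --squeeze 30

```text
time_s: 2.95
ee_pos: [0.5577, -0.3076, 0.0913]
tcp_rot: [180.0, -0.0, -4.7]
wrist_force: [-0.9, 1.0, 5.5]
finger_gap: 0.027
grasp_force: 29.5
```

arm_command --pt "0 0 20 0 0 0" --pt "0 0 45 0 0 0" --pt "0 0 45 0 0 0" --pt "-20 20 10 0 0 0" --pt "-30 40 0 0 0 0"

```text
time_s: 3.58
ee_pos: [0.5076, -0.248, 0.2131]
tcp_rot: [179.9, -0.2, -4.8]
wrist_force: [0.6, 1.7, -1.7]
finger_gap: 0.0273
grasp_force: 29.9
```

arm_command --pt "-5 50 0 0 0 0" --pt "0 50 0 0 0 0" --pt "0 50 0 0 0 0" --pt "0 40 0 0 0 0" --pt "0 10 0 0 0 0"

```text
time_s: 4.2
ee_pos: [0.5026, -0.0449, 0.2121]
tcp_rot: [-180.0, -0.1, -4.5]
wrist_force: [0.1, -0.0, -1.1]
finger_gap: 0.027
grasp_force: 29.9
```

arm_command --pt "0 0 -30 0 0 0" --pt "0 0 -30 0 0 0" --pt "0 0 0 0 0 0" --pt "0 0 0 0 0 0"

```text
time_s: 4.7
ee_pos: [0.503, -0.0479, 0.1521]
tcp_rot: [180.0, -0.1, -4.7]
wrist_force: [0.5, -0.4, 0.1]
finger_gap: 0.0273
grasp_force: 29.9
```

```bash
python3 - <<'E'
from h import *
ims=[]
for c,(u,v) in(("top",(270,205)),("scene",(258,170))):
    p=get_image(c)["pixels"][v-60:v+60,u-65:u+65,::-1]; ims.append(cv2.resize(p,None,fx=3,fy=3,interpolation=cv2.INTER_CUBIC))
cv2.imwrite("pics/p2.png",np.hstack(ims))
E
```

```text
(no output)
```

View pics/p2.png

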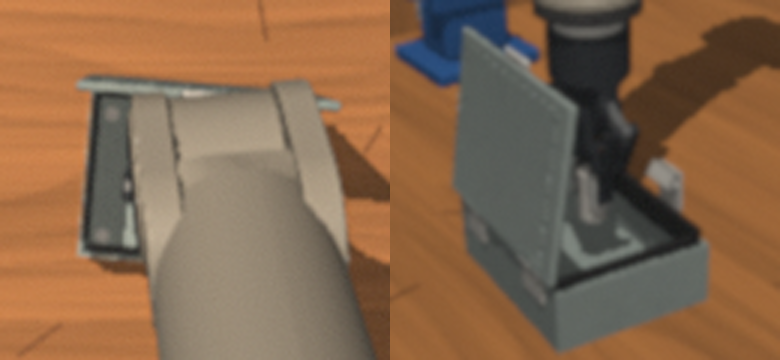

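The socket hangs upright between the fingers inside the box, at about (590,195) in the right crop, clear of the lid and walls. I'll lower it.

arm_command --pt "0 0 -20 0 0 0" --pt "0 0 -20 0 0 0" --pt "0 0 -13 0 0 0" --pt "0 0 0 0 0 0"

```text
time_s: 5.3
ee_pos: [0.5024, -0.0475, 0.0978]
tcp_rot: [180.0, 0.0, -4.7]
wrist_force: [0.9, -0.4, -1.0]
finger_gap: 0.027
grasp_force: 29.9
```

arm_command --pt "0 0 -2 0 0 0" --pt "0 0 -1 0 0 0" --pt "0 0 0 0 0 0"

```text
time_s: 5.68
ee_pos: [0.5028, -0.0475, 0.0953]
tcp_rot: [-180.0, -0.0, -4.7]
wrist_force: [0.5, 0.5, -0.6]
finger_gap: 0.0268
grasp_force: 30.1
```

arm_command --pt "0 0 -1 0 0 0" --pt "0 0 0 0 0 0"

```text
time_s: 5.92
ee_pos: [0.503, -0.0476, 0.095]
tcp_rot: [180.0, -0.1, -4.7]
wrist_force: [-4.6, -0.9, 20.9]
finger_gap: 0.0272
grasp_force: 31.5
```

arm_command --pt "0 0 0 0 0 0" --pt "0 0 0 0 0 0" --pt "0 0 0 0 0 0" --pt "0 0 0 0 0 0" --grip 0.7

```text
time_s: 6.42
ee_pos: [0.5024, -0.0475, 0.0938]
tcp_rot: [-180.0, 0.0, -4.7]
wrist_force: [-0.3, 0.3, 0.3]
finger_gap: 0.0594
grasp_force: 0.0
```

arm_command --pt "0 0 15 0 0 0" --pt "0 0 40 0 0 0" --pt "0 0 50 0 0 0" --pt "0 0 50 0 0 0" --pt "0 0 50 0 0 0"

```text
time_s: 7.05
ee_pos: [0.502, -0.0474, 0.3018]
tcp_rot: [-180.0, -0.1, -4.7]
wrist_force: [0.5, 0.2, 1.0]
finger_gap: 0.0597
grasp_force: 0.0
```

arm_command --pt "0 -20 40 0 0 0" --pt "0 -60 0 0 0 0" --pt "0 -60 0 0 0 0" --pt "0 -50 0 0 0 0" --pt "0 0 0 0 0 0" --grip 0

```text
time_s: 7.68
ee_pos: [0.5013, -0.2413, 0.3398]
tcp_rot: [179.9, -0.0, -5.0]
wrist_force: [1.2, 0.7, -0.2]
finger_gap: 0.0002
grasp_force: 0.0
```

```bash
python3 - <<'E'
from h import *
ims=[]
for c,(u,v) in(("top",(270,205)),("scene",(258,170))):
    p=get_image(c)["pixels"][v-60:v+60,u-65:u+65,::-1]; ims.append(cv2.resize(p,None,fx=3,fy=3,interpolation=cv2.INTER_CUBIC))
cv2.imwrite("pics/p3.png",np.hstack(ims))
E
```

```text
(no output)
```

View pics/p3.png

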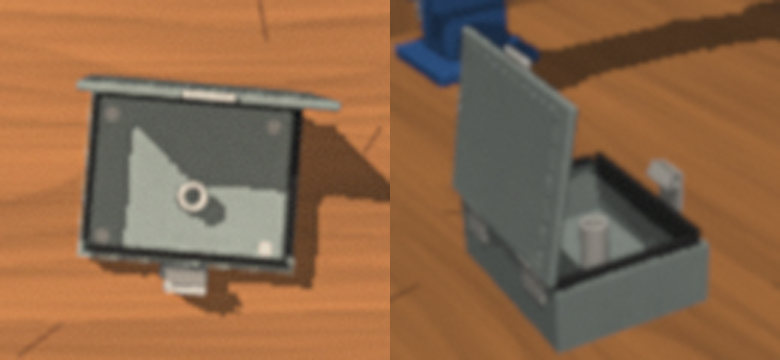

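The socket stands upright on the box floor: ring at (193,196) in the left crop, tube at (593,240) in the right. The lid is still open. Next I'll plan the lid sweep.

```bash
python3 - <<'E'
from h import *
yaw=np.radians(-4.7);xv=np.array([np.cos(yaw),np.sin(yaw),0]);o=np.array([.5226,-.0498,0])
def tcp(th,r,cl):
    n=.008+cl
    bx=.08-r*np.cos(th)+n*np.sin(th); bz=.074+r*np.sin(th)+n*np.cos(th)
    return o+xv*(bx+.011)+[0,0,bz+.0726]
print(get_obs()['ee_pos'])
p=tcp(1.38,.14,.025);print(p.round(4))
prev=p
for th in np.r_[1.38,np.arange(1.3,.05,-.1),.1]:
    q=tcp(th,.14+.01*(1.38-th)/1.3,0.);print(round(th,2),q.round(4),((q-prev)*1e3).round(1));prev=q
E
```

```text
[ 0.50217864 -0.23750819  0.33955541]
[ 0.6191 -0.0577  0.2903]
1.38 [ 0.5947 -0.0557  0.2856] [-24.5   2.   -4.7]
1.3 [ 0.5835 -0.0548  0.2842] [-11.2   0.9  -1.3]
1.2 [ 0.5697 -0.0537  0.2813] [-13.8   1.1  -3. ]
1.1 [ 0.5561 -0.0526  0.2769] [-13.5   1.1  -4.4]
1.0 [ 0.543  -0.0515  0.2712] [-13.1   1.1  -5.7]
0.9 [ 0.5305 -0.0505  0.2641] [-12.5   1.   -7.1]
0.8 [ 0.5187 -0.0495  0.2558] [-11.8   1.   -8.3]
0.7 [ 0.5077 -0.0486  0.2463] [-11.    0.9  -9.5]
0.6 [ 0.4977 -0.0478  0.2356] [-10.    0.8 -10.6]
0.5 [ 0.4887 -0.047   0.224 ] [ -9.    0.7 -11.7]
0.4 [ 0.481  -0.0464  0.2114] [ -7.8   0.6 -12.6]
0.3 [ 0.4744 -0.0458  0.1981] [ -6.5   0.5 -13.4]
0.2 [ 0.4693 -0.0454  0.1841] [ -5.2   0.4 -14. ]
0.1 [ 0.4655 -0.0451  0.1695] [ -3.8   0.3 -14.5]
0.1 [ 0.4655 -0.0451  0.1695] [0. 0. 0.]
```

arm_command --pt "60 0 0 0 0 0" --pt "60 10 0 0 0 0" --pt "0 60 0 0 0 0" --pt "0 60 0 0 0 0" --pt "0 52 0 0 0 0"

```text
time_s: 8.4
ee_pos: [0.622, -0.0514, 0.3394]
tcp_rot: [-179.9, -0.0, -4.5]
wrist_force: [0.6, 0.3, -0.7]
finger_gap: -0.0002
grasp_force: 0.0
```

arm_command --pt "0 0 -25 0 0 0" --pt "0 0 -25 0 0 0" --pt "0 0 0 0 0 0" --pt "0 0 0 0 0 0"

```text
time_s: 8.9
ee_pos: [0.6227, -0.0548, 0.2902]
tcp_rot: [-180.0, -0.1, -4.6]
wrist_force: [-0.1, 0.0, 0.6]
finger_gap: -0.0001
grasp_force: 0.0
```

arm_command --pt "-8 0.5 -2 0 0 0" --pt "-6 0.5 -1 0 0 0" --pt "-3 0.5 -1 0 0 0" --pt "0 0 0 0 0 0"

```text
time_s: 9.4
ee_pos: [0.6053, -0.054, 0.2851]
tcp_rot: [-180.0, -0.0, -4.7]
wrist_force: [-0.3, -0.3, -0.0]
finger_gap: 0.0002
grasp_force: 0.0
```

arm_command --pt "-3 0 0 0 0 0" --pt "-3 0 0 0 0 0" --pt "-3 0 0 0 0 0" --pt "-3 0 0 0 0 0" --pt "0 0 0 0 0 0"

```text
time_s: 10.02
ee_pos: [0.5933, -0.054, 0.285]
tcp_rot: [-180.0, -0.0, -4.7]
wrist_force: [-0.0, -0.4, -0.3]
finger_gap: 0.0003
grasp_force: 0.0
```

arm_command --pt "-3 0 0 0 0 0" --pt "-3 0 0 0 0 0" --pt "-3 0 0 0 0 0" --pt "-3 0 0 0 0 0" --pt "0 0 0 0 0 0"

```text
time_s: 10.65
ee_pos: [0.5812, -0.054, 0.285]
tcp_rot: [-180.0, 0.0, -4.7]
wrist_force: [-0.5, 0.3, 0.4]
finger_gap: -0.0001
grasp_force: 0.0
```

arm_command --pt "-6 0.5 -1 0 0 0" --pt "-6 0.5 -1 0 0 0" --pt "-6 0.5 -1 0 0 0" --pt "0 0 0 0 0 0"

```text
time_s: 11.15
ee_pos: [0.5629, -0.0525, 0.2819]
tcp_rot: [180.0, 0.0, -4.7]
wrist_force: [-0.3, 0.7, 0.4]
finger_gap: 0.0001
grasp_force: 0.0
```

```bash
python3 - <<'E'
from h import *
ims=[]
for c,(u,v) in(("top",(270,195)),("scene",(258,150))):
    p=get_image(c)["pixels"][v-60:v+60,u-65:u+65,::-1]; ims.append(cv2.resize(p,None,fx=3,fy=3,interpolation=cv2.INTER_CUBIC))
cv2.imwrite("pics/p4.png",np.hstack(ims))
E
```

```text
(no output)
```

View pics/p4.png

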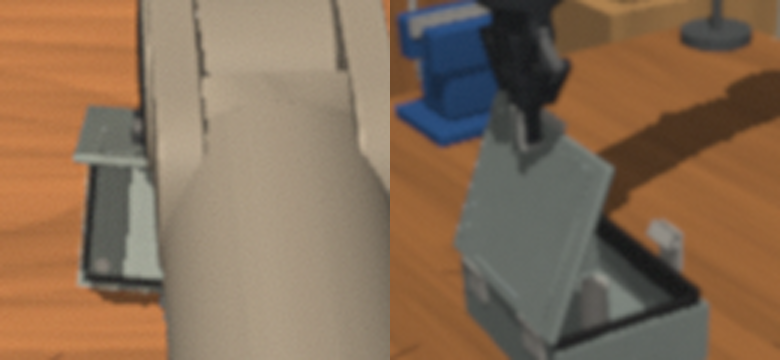

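The fingertip rests on the lid's outer face, at (525,140) in the right crop, and the lid is following with very little force. I'll keep following the arc.

arm_command --pt "-7 0.5 -5 0 0 0" --pt "-7 0.5 -3 0 0 0" --pt "-6 0.5 -3 0 0 0" --pt "-6 0.5 -4 0 0 0" --pt "-6 0.5 -4 0 0 0"

```text
time_s: 11.88
ee_pos: [0.531, -0.05, 0.2627]
tcp_rot: [-180.0, -0.0, -4.7]
wrist_force: [-0.0, 0.4, 1.3]
finger_gap: -0.0002
grasp_force: 0.6
```

arm_command --pt "-6 0.5 -4 0 0 0" --pt "-6 0.5 -5 0 0 0" --pt "-6 0.5 -5 0 0 0" --pt "-5 0.5 -5 0 0 0" --pt "-5 0.5 -5 0 0 0"

```text
time_s: 12.5
ee_pos: [0.5032, -0.0475, 0.2386]
tcp_rot: [180.0, -0.0, -4.7]
wrist_force: [2.1, -0.4, -0.2]
finger_gap: -0.0002
grasp_force: 0.6
```

arm_command --pt "-5 0.5 -5 0 0 0" --pt "-5 0.5 -5 0 0 0" --pt "-5 0 -5 0 0 0" --pt "-4 0.5 -6 0 0 0" --pt "-4 0 -6 0 0 0"

```text
time_s: 13.12
ee_pos: [0.4803, -0.0459, 0.2115]
tcp_rot: [-180.0, -0.0, -4.7]
wrist_force: [2.3, 0.4, 1.4]
finger_gap: -0.0002
grasp_force: 0.8
```

arm_command --pt "-3 0.5 -6 0 0 0" --pt "-3 0 -7 0 0 0" --pt "-3 0 -7 0 0 0" --pt "-2 0 -7 0 0 0" --pt "-2 0 -5 0 0 0"

```text
time_s: 13.75
ee_pos: [0.4674, -0.0454, 0.1794]
tcp_rot: [-180.0, 0.0, -4.7]
wrist_force: [1.7, -0.6, 1.1]
finger_gap: 0.0002
grasp_force: 0.9
```

arm_command --pt "-2 0 -3 0 0 0" --pt "-2 0 -2 0 0 0" --pt "-1 0 -2 0 0 0" --pt "0 0 -1 0 0 0" --pt "0 0 0 0 0 0"

```text
time_s: 14.38
ee_pos: [0.4623, -0.0455, 0.1718]
tcp_rot: [180.0, 0.0, -4.7]
wrist_force: [-1.0, 0.4, 0.7]
finger_gap: -0.0001
grasp_force: 0.3
```

arm_command --pt "0 0 -1 0 0 0" --pt "0 0 -1 0 0 0" --pt "0 0 0 0 0 0"

```text
time_s: 14.75
ee_pos: [0.4624, -0.0455, 0.1698]
tcp_rot: [-180.0, 0.0, -4.7]
wrist_force: [-0.3, -0.0, 0.5]
finger_gap: 0.0003
grasp_force: 0.3
```

arm_command --pt "0 0 -1 0 0 0" --pt "0 0 -1 0 0 0" --pt "0 0 0 0 0 0"

```text
time_s: 15.12
ee_pos: [0.4625, -0.0454, 0.1678]
tcp_rot: [-180.0, 0.0, -4.7]
wrist_force: [-0.7, -0.2, 0.9]
finger_gap: 0.0002
grasp_force: 0.3
```

arm_command --pt "0 0 -1 0 0 0" --pt "0 0 -1 0 0 0" --pt "0 0 0 0 0 0"

```text
time_s: 15.5
ee_pos: [0.4625, -0.0455, 0.1658]
tcp_rot: [-180.0, 0.0, -4.7]
wrist_force: [-0.3, -0.2, 1.1]
finger_gap: 0.0001
grasp_force: 0.4
```

arm_command --pt "0 0 -1 0 0 0" --pt "0 0 -1 0 0 0" --pt "0 0 0 0 0 0"

```text
time_s: 15.88
ee_pos: [0.4624, -0.0455, 0.1639]
tcp_rot: [-180.0, 0.0, -4.7]
wrist_force: [-2.1, 0.5, 3.0]
finger_gap: -0.0001
grasp_force: 1.8
```

arm_command --pt "0 0 -1 0 0 0" --pt "0 0 0 0 0 0"

```text
time_s: 16.12
ee_pos: [0.4623, -0.0455, 0.1629]
tcp_rot: [-180.0, 0.0, -4.7]
wrist_force: [-2.1, 0.5, 4.6]
finger_gap: 0.0001
grasp_force: 2.3
```

arm_command --pt "0 0 -1 0 0 0" --pt "0 0 0 0 0 0"

```text
time_s: 16.38
ee_pos: [0.4622, -0.0454, 0.1618]
tcp_rot: [-180.0, 0.0, -4.7]
wrist_force: [-4.4, 1.7, 5.0]
finger_gap: 0.0
grasp_force: 2.5
```

arm_command --pt "0 0 -0.5 0 0 0" --pt "0 0 0 0 0 0"

```text
time_s: 16.62
ee_pos: [0.4622, -0.0455, 0.1614]
tcp_rot: [-180.0, 0.0, -4.7]
wrist_force: [-3.1, 0.6, 5.1]
finger_gap: -0.0
grasp_force: 3.0
```

arm_command --pt "0 0 -0.5 0 0 0" --pt "0 0 0 0 0 0"

```text
time_s: 16.88
ee_pos: [0.4622, -0.0455, 0.1609]
tcp_rot: [180.0, 0.0, -4.7]
wrist_force: [-3.9, 0.6, 7.0]
finger_gap: -0.0001
grasp_force: 3.1
```

arm_command --pt "0 0 -0.5 0 0 0" --pt "0 0 0 0 0 0"

```text
time_s: 17.12
ee_pos: [0.4621, -0.0454, 0.1603]
tcp_rot: [-180.0, 0.0, -4.7]
wrist_force: [-4.1, -0.4, 6.8]
finger_gap: 0.0002
grasp_force: 3.2
```

arm_command --pt "0 0 -0.5 0 0 0" --pt "0 0 0 0 0 0"

```text
time_s: 17.38
ee_pos: [0.4621, -0.0455, 0.1599]
tcp_rot: [180.0, 0.0, -4.7]
wrist_force: [-4.2, 1.0, 7.3]
finger_gap: 0.0001
grasp_force: 3.4
```

arm_command --pt "0 0 -0.5 0 0 0" --pt "0 0 0 0 0 0"

```text
time_s: 17.62
ee_pos: [0.4621, -0.0454, 0.1594]
tcp_rot: [-180.0, 0.1, -4.7]
wrist_force: [-5.3, 1.5, 8.0]
finger_gap: -0.0
grasp_force: 3.4
```

arm_command --pt "0 0 -0.5 0 0 0" --pt "0 0 0 0 0 0"

```text
time_s: 17.88
ee_pos: [0.462, -0.0454, 0.1588]
tcp_rot: [180.0, 0.1, -4.7]
wrist_force: [-5.4, 0.7, 7.6]
finger_gap: -0.0
grasp_force: 3.6
```

arm_command --pt "0 0 -0.5 0 0 0" --pt "0 0 0 0 0 0"

```text
time_s: 18.12
ee_pos: [0.462, -0.0455, 0.1584]
tcp_rot: [180.0, 0.1, -4.7]
wrist_force: [-5.9, 1.2, 6.7]
finger_gap: 0.0003
grasp_force: 3.6
```

arm_command --pt "0 0 -0.5 0 0 0" --pt "0 0 0 0 0 0"

```text
time_s: 18.38
ee_pos: [0.4621, -0.0455, 0.1578]
tcp_rot: [180.0, 0.1, -4.7]
wrist_force: [-3.9, 0.3, 6.0]
finger_gap: 0.0002
grasp_force: 3.1
```

```bash
python3 - <<'E'
from h import *
p=get_image("scene")["pixels"][120:230,205:325,::-1]
cv2.imwrite("pics/p5.png",cv2.resize(p,None,fx=5,fy=5,interpolation=cv2.INTER_CUBIC))
print(get_obs()['wrist_force'],get_obs()['wrist_torque'])
E
```

```text
[-3.52220324  1.12013842  5.50867716] [0.08246785 0.91061501 0.02328367]
```

View pics/p5.png

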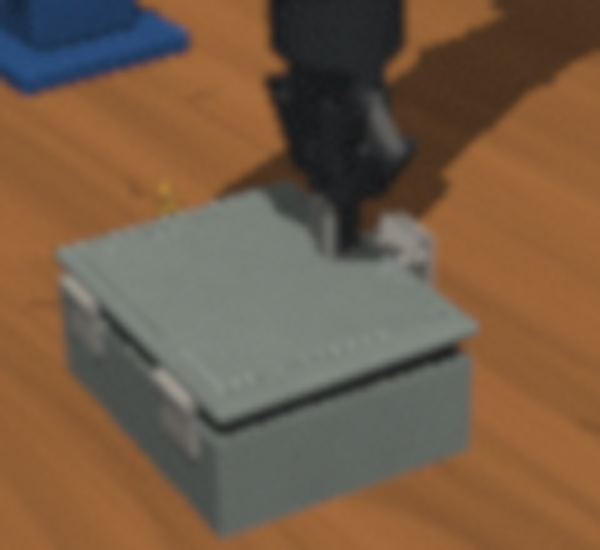

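The lid is nearly level, with the gap to the rim still visible along the side at (340,390), and the catch nose stands at (405,245) against the lip. The force is far below the limit, so I'll go on gently.

arm_command --pt "0 0 -0.4 0 0 0" --pt "0 0 0 0 0 0"

```text
time_s: 18.68
ee_pos: [0.4621, -0.0455, 0.1574]
tcp_rot: [180.0, 0.0, -4.7]
wrist_force: [-4.5, 0.9, 6.1]
finger_gap: 0.0
grasp_force: 3.1
```

arm_command --pt "0 0 -0.4 0 0 0" --pt "0 0 0 0 0 0"

```text
time_s: 18.92
ee_pos: [0.4622, -0.0455, 0.157]
tcp_rot: [180.0, 0.0, -4.7]
wrist_force: [-3.7, 0.1, 4.4]
finger_gap: 0.0001
grasp_force: 1.9
```

arm_command --pt "0 0 -0.4 0 0 0" --pt "0 0 0 0 0 0"

```text
time_s: 19.18
ee_pos: [0.4622, -0.0455, 0.1566]
tcp_rot: [-180.0, 0.0, -4.7]
wrist_force: [-3.7, 0.0, 4.9]
finger_gap: -0.0004
grasp_force: 2.3
```

arm_command --pt "0 0 -0.4 0 0 0" --pt "0 0 0 0 0 0"

```text
time_s: 19.42
ee_pos: [0.4623, -0.0455, 0.1562]
tcp_rot: [-180.0, 0.0, -4.7]
wrist_force: [-4.1, -0.5, 4.1]
finger_gap: -0.0002
grasp_force: 2.5
```

arm_command --pt "0 0 -0.4 0 0 0" --pt "0 0 0 0 0 0"

```text
time_s: 19.68
ee_pos: [0.4623, -0.0455, 0.1559]
tcp_rot: [-180.0, 0.0, -4.7]
wrist_force: [-3.0, -0.2, 5.9]
finger_gap: -0.0001
grasp_force: 2.8
```

arm_command --pt "0 0 -0.4 0 0 0" --pt "0 0 0 0 0 0"

```text
time_s: 19.92
ee_pos: [0.4622, -0.0455, 0.1555]
tcp_rot: [180.0, 0.0, -4.7]
wrist_force: [-5.0, 0.7, 5.9]
finger_gap: 0.0
grasp_force: 3.2
```

arm_command --pt "0 0 -0.4 0 0 0" --pt "0 0 0 0 0 0"

```text
time_s: 20.18
ee_pos: [0.4622, -0.0455, 0.1551]
tcp_rot: [180.0, 0.0, -4.7]
wrist_force: [-4.6, 0.9, 7.1]
finger_gap: 0.0002
grasp_force: 3.6
```

arm_command --pt "0 0 -0.4 0 0 0" --pt "0 0 0 0 0 0"

```text
time_s: 20.42
ee_pos: [0.4622, -0.0455, 0.1547]
tcp_rot: [180.0, 0.0, -4.7]
wrist_force: [-4.5, 1.4, 6.7]
finger_gap: 0.0001
grasp_force: 3.9
```

arm_command --pt "0 0 -0.4 0 0 0" --pt "0 0 0 0 0 0"

```text
time_s: 20.68
ee_pos: [0.4622, -0.0455, 0.1543]
tcp_rot: [180.0, 0.0, -4.7]
wrist_force: [-5.4, 1.4, 8.1]
finger_gap: 0.0003
grasp_force: 4.2
```

arm_command --pt "0 0 -0.4 0 0 0" --pt "0 0 0 0 0 0"

```text
time_s: 20.92
ee_pos: [0.4621, -0.0455, 0.1539]
tcp_rot: [180.0, 0.0, -4.7]
wrist_force: [-5.8, 0.9, 8.0]
finger_gap: 0.0004
grasp_force: 4.3
```

arm_command --pt "0 0 -0.4 0 0 0" --pt "0 0 0 0 0 0"

```text
time_s: 21.18
ee_pos: [0.4621, -0.0455, 0.1535]
tcp_rot: [180.0, 0.0, -4.7]
wrist_force: [-5.9, 0.7, 9.9]
finger_gap: 0.0003
grasp_force: 4.6
```

arm_command --pt "0 0 -0.4 0 0 0" --pt "0 0 0 0 0 0"

```text
time_s: 21.42
ee_pos: [0.4621, -0.0455, 0.1531]
tcp_rot: [180.0, 0.0, -4.7]
wrist_force: [-6.2, 0.7, 9.7]
finger_gap: -0.0001
grasp_force: 4.7
```

arm_command --pt "0 0 -0.4 0 0 0" --pt "0 0 0 0 0 0"

```text
time_s: 21.68
ee_pos: [0.4621, -0.0455, 0.1527]
tcp_rot: [180.0, 0.0, -4.7]
wrist_force: [-5.0, 0.2, 9.0]
finger_gap: -0.0
grasp_force: 4.5
```

arm_command --pt "0 0 -0.3 0 0 0" --pt "0 0 0 0 0 0"

```text
time_s: 21.92
ee_pos: [0.4621, -0.0455, 0.1525]
tcp_rot: [180.0, 0.0, -4.7]
wrist_force: [-6.2, 0.7, 12.1]
finger_gap: -0.0001
grasp_force: 6.0
```

arm_command --pt "0 0 -0.3 0 0 0" --pt "0 0 0 0 0 0"

```text
time_s: 22.18
ee_pos: [0.4621, -0.0454, 0.1523]
tcp_rot: [180.0, 0.0, -4.7]
wrist_force: [-7.8, 1.4, 13.3]
finger_gap: 0.0001
grasp_force: 6.7
```

arm_command --pt "0 0 -0.3 0 0 0" --pt "0 0 0 0 0 0"

```text
time_s: 22.42
ee_pos: [0.4621, -0.0455, 0.152]
tcp_rot: [180.0, 0.0, -4.7]
wrist_force: [-7.9, 0.9, 13.7]
finger_gap: 0.0001
grasp_force: 7.1
```

arm_command --pt "0 0 -0.3 0 0 0" --pt "0 0 0 0 0 0"

```text
time_s: 22.68
ee_pos: [0.4621, -0.0455, 0.1517]
tcp_rot: [180.0, 0.0, -4.7]
wrist_force: [-7.5, 1.0, 15.0]
finger_gap: -0.0001
grasp_force: 7.6
```

arm_command --pt "0 0 -0.3 0 0 0" --pt "0 0 0 0 0 0"

```text
time_s: 22.92
ee_pos: [0.4621, -0.0454, 0.1514]
tcp_rot: [180.0, 0.0, -4.7]
wrist_force: [-7.7, 1.5, 16.2]
finger_gap: -0.0002
grasp_force: 8.0
```

arm_command --pt "0 0 -0.2 0 0 0" --pt "0 0 0 0 0 0"

```text
time_s: 23.18
ee_pos: [0.4621, -0.0454, 0.1513]
tcp_rot: [180.0, 0.0, -4.7]
wrist_force: [-8.1, 1.0, 16.9]
finger_gap: -0.0001
grasp_force: 8.4
```

arm_command --pt "-0.5 0 0 0 0 0" --pt "0 0 0 0 0 0"

```text
time_s: 23.42
ee_pos: [0.462, -0.0454, 0.1514]
tcp_rot: [-180.0, -0.0, -4.7]
wrist_force: [-6.3, 1.2, 15.1]
finger_gap: 0.0002
grasp_force: 7.9
```

```bash
python3 - <<'E'
from h import *
p=get_image("scene")["pixels"][145:200,245:325,::-1]
cv2.imwrite("pics/p6.png",cv2.resize(p,None,fx=9,fy=9,interpolation=cv2.INTER_CUBIC))
E
```

```text
(no output)
```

View pics/p6.png

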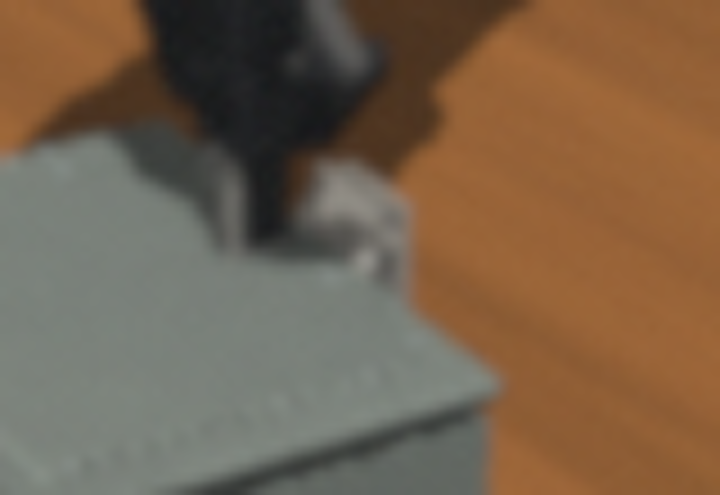

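The catch nose at (355,205) still stands above the lid's lip, so whether it has snapped isn't clear. I'll test by backing off: the lid follows if it's free, and the force vanishes if it's caught.

arm_command --pt "0 0 1 0 0 0" --pt "0 0 0 0 0 0"

```text
time_s: 23.72
ee_pos: [0.462, -0.0454, 0.1524]
tcp_rot: [-180.0, -0.0, -4.7]
wrist_force: [-5.6, 0.3, 13.2]
finger_gap: 0.0003
grasp_force: 7.1
```

arm_command --pt "0 0 1 0 0 0" --pt "0 0 0 0 0 0"

```text
time_s: 23.98
ee_pos: [0.4622, -0.0455, 0.153]
tcp_rot: [-180.0, -0.0, -4.7]
wrist_force: [0.0, 0.1, 0.1]
finger_gap: -0.0001
grasp_force: 0.0
```

arm_command --pt "0 0 1 0 0 0" --pt "0 0 0 0 0 0"

```text
time_s: 24.22
ee_pos: [0.462, -0.0455, 0.154]
tcp_rot: [-180.0, -0.0, -4.7]
wrist_force: [-0.6, -0.1, 0.4]
finger_gap: 0.0001
grasp_force: 0.0
```

The force vanished within 1 mm, so the lid is being held by the catch. I'll back away and take a last look.

arm_command --pt "0 0 10 0 0 0" --pt "0 0 40 0 0 0" --pt "0 0 50 0 0 0" --pt "0 0 50 0 0 0" --pt "0 -50 20 0 0 0"

```text
time_s: 24.85
ee_pos: [0.463, -0.0936, 0.3278]
tcp_rot: [-179.9, -0.3, -4.4]
wrist_force: [0.1, -0.2, 0.7]
finger_gap: 0.0002
grasp_force: 0.0
```

arm_command --pt "0 -60 0 0 0 0" --pt "0 -60 0 0 0 0" --pt "0 -60 0 0 0 0" --pt "0 0 0 0 0 0" --pt "0 0 0 0 0 0"

```text
time_s: 25.48
ee_pos: [0.4619, -0.2752, 0.3243]
tcp_rot: [-180.0, -0.0, -4.7]
wrist_force: [0.6, 0.6, 0.2]
finger_gap: 0.0
grasp_force: 0.0
```

```bash
python3 - <<'E'
from h import *
ims=[]
for c,(u,v) in(("top",(270,205)),("scene",(265,180))):
    p=get_image(c)["pixels"][v-50:v+50,u-65:u+65,::-1]; ims.append(cv2.resize(p,None,fx=3,fy=3,interpolation=cv2.INTER_CUBIC))
cv2.imwrite("pics/p7.png",np.hstack(ims))
yaw=np.radians(-4.7);xv=np.array([np.cos(yaw),np.sin(yaw),0]);yv=np.array([-xv[1],xv[0],0]);o=np.array([.5226,-.0498,0])
for th in(-.05,-.02,0,.05,.15):
    q=w2px(o+xv*(.08-.162*np.cos(th)+.008*np.sin(th))+.104*yv+[0,0,.074+.162*np.sin(th)+.008*np.cos(th)],'scene'); print(th,q,(q-[200,130])*3+[390,0])
E
```

```text
-0.05 [299.20088314 187.75012427] [687.60264943 173.2503728 ]
-0.02 [299.24111649 186.23116926] [687.72334947 168.69350779]
0 [299.24348812 185.22285287] [687.73046435 165.6685586 ]
0.05 [299.16305759 182.71970319] [687.48917278 158.15910956]
0.15 [298.62695186 177.80777696] [685.88085559 143.42333087]
```

View pics/p7.png

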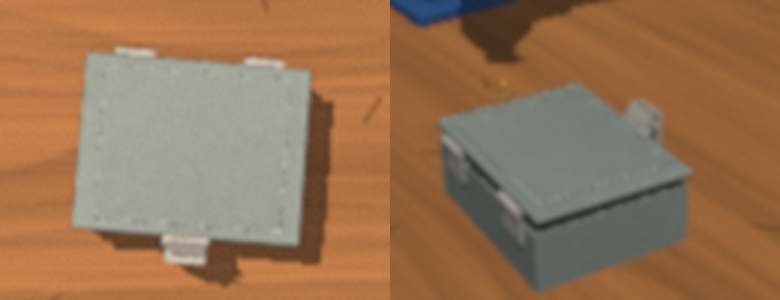

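The lid is down and staying shut without the arm. Its near corner is at (690,170), which puts the lid angle at about -0.02 rad, and the catch is home at (185,248).

```bash
python3 -c "
from rig import *
print(finish_job())"
```

```text
the job is handed in; nothing more can be done
None
```

The socket was standing upright in the box when I closed the lid, and the lid is held shut by the catch at about -0.02 rad with the arm clear; I handed the job in at about 25.6 s, and no verdict came back.

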